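Lock a rod rest into the bayonet socket of a seat-box footplate

ROBOT

A 6-joint arm with a two-finger parallel gripper is mounted at the origin on the work surface. World frame = base frame: x ahead of the robot, y to its left, z up, the work surface at z = 0. Lengths are in mm, angles in rad, forces in N, time in s.
With the tool pointing down it reaches from about 325 to 1000 mm from the base axis. Payload 5.1 kg.
Tool frame: the origin (TCP) lies on the centre line of the jaws, within the pads' length; the fingertips stand 17 mm ahead of it and the grasp point (between the pads) lies 2 mm behind it (arm.tcp_to_tips is the distance from the TCP to the fingertips, in mm); z points along the fingers, x is the direction in which the jaws open and shut, and the axes are right-handed (so a half turn about z gives the same grasp; the last joint's range is limited). The gripper opens to 85 mm and grips with 20 to 120 N. Pads are 22 mm wide; open, the fingers measure 114 mm over their backs; the gripper's body (76 mm by 85 mm) begins 54 mm behind the grasp point. The pads swing forward as they close: fully open they stand 13 mm farther back than shut.
Start: joints at [-1.339, 0.124, 1.65, -0, 1.367, -0.083], TCP at [201.225, -618.056, 248.322] pointing down, gripper open.
Joint ranges: [-2.61, 2.61], [-1.02, 2.33], [0.03, 2.71], [-1.35, 4.49], [0.32, 2.68], [-2.91, 2.91]. Speed limits (rad/s): [2.57, 2.57, 3.14, 3.14, 3.14, 3.14].

INTERFACE

Orientations are given as a 3x3 rotation matrix whose columns are the frame's x, y, z axes.
In Python, from bench import readout, eyes, arm gives the robot as it stands. The module is installed in compiled form; this text tells all that it offers.
- The arm moves only by the shell command python3 -m handwheel 'ROWS'. ROWS is JSON, one flat list of numbers, 7 for each row, row after row: the shift along the tool's x, y, z in cm, then the turn, a rotation vector about the tool's x, y, z in degrees, then the closure in counts, from 0 (fully open) to 255 (shut). In form: [dx, dy, dz, rx, ry, rz, fingers, dx, dy, dz, rx, ry, rz, fingers, ...]. A call has 1 to 20 rows; each row shifts and turns the pose as measured when the row begins, along the tool's axes as they then stand; what a row does not reach is not made up. A row lasts 1/8 s, in which the tool goes at most 62.5 mm and 10.7 degrees, less where a joint would pass 70% of its speed; a pose out of reach is approached as far as the arm can. A call is refused whole if a number of a shift passes 6.25 or a number of a turn 10.7, either way. A call with a gripper value outside its range is refused whole. The fingers move at their own pace and stop on an object; the grip force is fixed at half the most. Time passes only in rows, so rows that do not move let the fingers close. It gives the time, the measured TCP pose, the force and the opening at its end, in the units of the state.
- readout.observe(): the state, without advancing time (a new reading comes with each control period).
- eyes.get_image(name): name is "scene" or "top"; returns the picture (400x640x3 uint8, red, green, blue); there is no depth.
- eyes.get_calibration(name): a dict with "fx", "fy", "cx", "cy" (pixels), "k1" (the pictures are not rectified: a ray, as slopes to the right and down, at radius r is drawn at 1 + k1 r^2 times it, then the intrinsics apply), "rvec" (rotation vector, rad) and "tvec" (3), from world to camera coordinates, as OpenCV has them. Camera axes: x right, y down, z forward; pixel columns grow to the right and rows downward; lengths in mm; the calibration is good to about 2 mm. A picture is of the moment at which its call begins. get_calibration takes no time and is no camera call.
- arm.hand_in(): hands the job in, once; it reports no verdict.
The state is a dict: "time": time; "qpos": joint angles; "qvel": joint speeds; "tau": joint torques, N m; "tcp_pos": TCP position; "ee_rot": TCP orientation; "force": force on the tool from outside, world axes, zero at the start; "wrist_torque": the same for the moment, N m; "gripper_width": finger opening in mm.
Only numpy, scipy, OpenCV 4.12 (cv2) and the standard library are available. Lean on these libraries where they do the work, as an engineer would, in place of code of your own. Each camera call takes 0.05 s, during which the arm holds its last target. There are 200 camera calls.

TASK

Take the rod rest standing in the side tray, slide its sleeve onto the steel spigot of the footplate with its lugs over the slots, press it fully down against the spring, then keep it pressed and twist it a quarter turn clockwise (seen from above) until it stops. Finish still gripping it, pressed fully down and turned against the spring, because it springs back if let go: the program ends while holding it there. Leave the other tackle where it lies.

Things in the scene. Friction and masses are not known exactly. Their poses are not given: they have to be found in the camera images.
- rest: loose rod rest, about 0.16 kg, 104 mm tall, standing upright in the tray. Origin: centre of its bottom end; z up. Lower 52 mm: aluminium sleeve, outside diameter 34 mm, with a 22 mm bore open at the bottom and 50 mm deep. Two orange lugs at its foot, along +x and -x. A black grip block on top, with two black horns at its +x and -x ends. It fits equally well turned half round
- rest_grip (a point): centre of the rest's black grip block, on its axis, 67 mm above its origin; axes as rest. The block is 62 mm along x, 26 mm thick along y, 34 mm high: grip it across y. The horns rise from its x ends, out to 64 mm from the axis and 20 mm above the block's top; between them the top is free
- rest_lug (a point): outer end of the rest's +x lug, 30 mm from the axis, 4 mm above the bottom; the other lug is its mirror image at -x. Each lug is 12 mm wide along y and 8 mm high, its underside level with the sleeve's bottom end
- socket: fixed dark footplate, 180 x 160 x 12 mm, with a square bayonet housing, 76 x 76 mm, in its middle. Origin: centre of the plate's underside; z up. Under the housing's cover lies a blue sprung carrier with a pocket for each lug; its floor is 30 mm above the origin at rest, 21 mm when pressed fully down
- socket_mouth (a point): on the spigot's axis, level with the top of the housing's aluminium cover, 40 mm above socket's origin, same axes. The cover is 6 mm thick, with a 38 mm hole and two slots along +x and -x, 16 mm wide, reaching 34 mm from the axis, red dots at their ends. The lugs pass through the slots; the rest can turn only once they are under the cover, after 4 mm of press
- spigot_tip (a point): top of the steel spigot on the housing's axis, 62 mm above socket's origin; 18 mm in diameter, its last 8 mm tapering to 8 mm
- plunger (a joint): press of the sprung carrier: 0 at rest, 0.009 m at the bottom stop; the spring pushes back with about 3 N at 0 and 9.5 N at the bottom
- rotor (a joint): turn of the carrier, driven by the lugs in its pockets (16 mm wide, so about 0.1 rad of play): 0 with the pockets under the slots, grows clockwise seen from above to the stop at 1.5 rad; a spring turns it back with 0.04 N m at 0 and 0.15 N m at the stop
- tray: fixed grey side tray, 240 x 260 mm, walls 22 mm high and 5 mm thick, floor 5 mm thick; origin: centre of its underside. The rest, winder and spool start in it
- winder: bystander: green plastic float winder lying in the tray, 24 x 160 x 14 mm, origin at the centre of its underside
- spool: bystander: black line spool, 44 mm across, 20 mm high, in the tray, origin at the centre of its underside
- hook_box: bystander: clear box with a blue lid, 70 x 56 x 27 mm, origin under its centre
- reel: bystander: black and brass fishing reel, about 130 x 90 x 55 mm, origin under its body
- dip_jar: bystander: amber jar with a red cap, 56 mm across, 75 mm high, origin under its centre
There are look-alikes about, which are no part of the job. There is more than one size of the rest; the job needs the largest.

How it is judged:
By the outcome, as a careful person would: the job done as asked, in the order asked, and still so for the second after the job is handed in, while the arm keeps its last pose, push and grip.
It also fails if it takes over 45 s, if anything falls off the work surface, if the arm or the gripper's body presses on something with over 40 N, if the wrist force passes 120 N, or if a joint passes its speed limit or range.

## Working session

There is one attempt and no reset: what is moved stays moved. The work goes in short steps, Python scripts to look and compute and a shell command to move; the robot and the scene stay as the last step left them, time stands still between calls to the robot, and variables do not carry over. Pictures are saved under pics/ and viewed, about 8 in all and at most 12, crops included, and the job is handed in when it is done.

```bash
mkdir -p pics; cat > h.py <<'E'
import numpy as np,cv2
from bench import readout,eyes,arm
def cal(n):
    c=eyes.get_calibration(n);K=np.array([[c['fx'],0,c['cx']],[0,c['fy'],c['cy']],[0,0,1.]])
    return K,np.array([c['k1'],0,0,0.]),np.array(c['rvec'],float),np.array(c['tvec'],float)
def ray(n,uv):
    K,d,r,t=cal(n);p=cv2.undistortPoints(np.array([[uv]],float),K,d)[0,0]
    R=cv2.Rodrigues(r)[0];return -R.T@t,R.T@np.array([p[0],p[1],1])
def onz(n,uv,z):
    o,v=ray(n,uv);return o+v*(z-o[2])/v[2]
def proj(n,P):
    K,d,r,t=cal(n);return cv2.projectPoints(np.array(P,float).reshape(-1,1,3),r,t,K,d)[0][:,0]
def tri(a,b):
    o,v=ray(*a);p,w=ray(*b);s=np.linalg.lstsq(np.c_[v,-w],p-o,rcond=None)[0]
    A=o+v*s[0];B=p+w*s[1];return (A+B)/2,np.linalg.norm(A-B)
def save(n,f,crop=None,k=1):
    im=eyes.get_image(n)
    cv2.imwrite('pics/raw_'+f,im[:,:,::-1])
    if crop: x0,y0,x1,y1=crop;im=im[y0:y1,x0:x1]
    cv2.imwrite('pics/'+f,cv2.resize(im,None,fx=k,fy=k,interpolation=cv2.INTER_CUBIC)[:,:,::-1])
E
python3 - <<'E'
from h import *
save('scene','s0.png',k=1.25);save('top','t0.png',k=1.25)
for n in('scene','top'):
    o,v=ray(n,(320,200));print(n,o,v,cal(n)[0][0,0])
print(readout.observe())
E
```

```text
scene [1152.40640988   98.65342311  958.71009835] [-0.58187941 -0.1080497  -0.80610788] 412.3197089713052
top [ 315.91544649    5.65794668 1712.32102338] [ 0.11915819  0.01441233 -0.99292444] 507.42581513821193
{'time': 0.1, 'qpos': array([-1.33860775e+00,  1.24456949e-01,  1.65151378e+00,  1.03527343e-05,
        1.36753895e+00, -8.25950796e-02]), 'qvel': array([-0.0005756 , -0.00181708, -0.00278054,  0.00046744,  0.00176851,
       -0.00077607]), 'tau': array([ 6.07537586e-04, -4.24931145e+01, -3.66653395e+01, -1.60054010e-04,
        3.98202916e-03,  2.41077558e-08]), 'tcp_pos': array([ 201.10513115, -617.56187556,  247.17887214]), 'ee_rot': array([[ 3.09608356e-01, -9.50864070e-01, -4.31254174e-04],
       [-9.50862250e-01, -3.09608610e-01,  1.86791110e-03],
       [-1.90964956e-03, -1.68257570e-04, -9.99998162e-01]]), 'force': array([-0.23941816, -0.28621309, -0.52691198]), 'wrist_torque': array([-0.01500978, -0.01619917, -0.03061757]), 'gripper_width': 85.45003472125256}
```

View pics/s0.png

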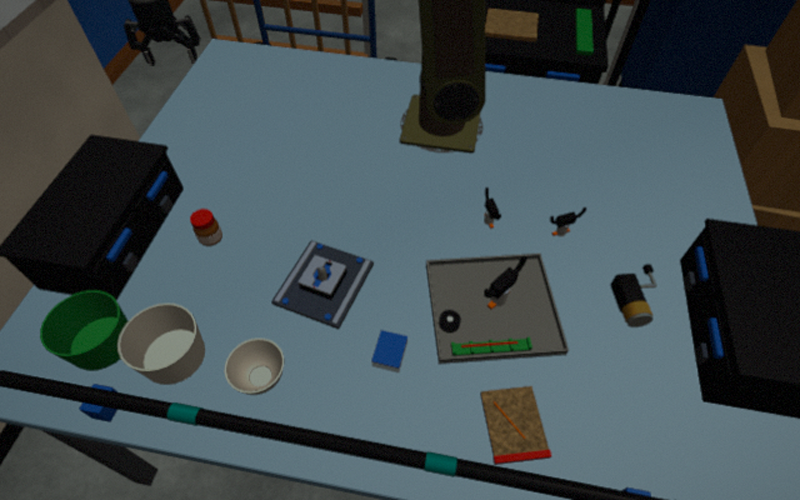

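View pics/t0.png

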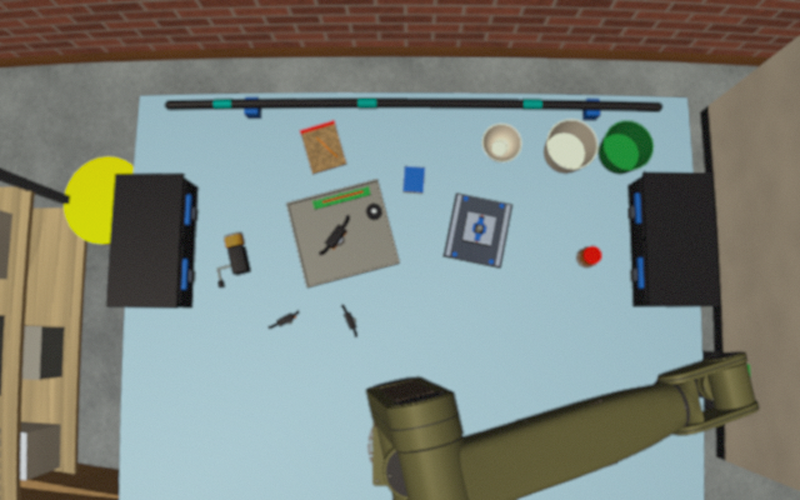

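The scene picture shows the rest in the tray at about (503,283) on its 1.25x scale. The footplate is at (323,275), and the two smaller look-alikes stand outside the tray at (490,208) and (565,220). In the top picture the rest is at (335,235) and the footplate at (479,230).

```bash
python3 - <<'E'
from h import *
S=cv2.imread('pics/raw_s0.png');T=cv2.imread('pics/raw_t0.png')
def c(I,x,y,w=80,h=60): return cv2.resize(I[y:y+h,x:x+w],(400,300),interpolation=cv2.INTER_CUBIC)
m=np.vstack([np.hstack([c(S,365,195),c(S,220,190)]),np.hstack([c(T,228,158),c(T,344,150)])])
m=np.clip(m.astype(float)*1.6,0,255).astype(np.uint8)
cv2.imwrite('pics/m0.png',m)
# rest: dark blob in top
for n,I,b in(('top',T,(228,158,308,218)),('scene',S,(375,195,445,255))):
    x0,y0,x1,y1=b;C=I[y0:y1,x0:x1]
    k=(C.max(2)<45).astype(np.uint8)
    nn,l,s,ce=cv2.connectedComponentsWithStats(k)
    for i in range(1,nn):
        if s[i,4]>20:
            ct=cv2.findContours((l==i).astype(np.uint8),0,1)[0][0]
            pc=cv2.PCACompute2(np.argwhere(l==i)[:,::-1].astype(float),None)
            print(n,ce[i]+[x0,y0],s[i],cv2.minAreaRect(ct),pc[1][0])
    hsv=cv2.cvtColor(I,cv2.COLOR_BGR2HSV)
    bx={'top':(344,150,424,220),'scene':(210,185,310,270)}[n]
    for nm,lo,hi in(('blue',(100,120,60),(125,255,255)),('orange',(3,120,80),(18,255,255)),('red',(0,120,60),(4,255,255))):
        q=cv2.inRange(hsv,lo,hi);nn,l,s,ce=cv2.connectedComponentsWithStats(q)
        for i in range(1,nn):
            a=ce[i]
            for bb in (bx,b):
                if bb[0]<a[0]<bb[2] and bb[1]<a[1]<bb[3]: print(n,nm,a.round(1),s[i,4])
E
```

```text
top [298.8125 169.4375] [67  6  9 11 32] ((70.75000762939453, 10.75), (9.192387580871582, 8.485280990600586), 45.0) [0.41811944 0.90839206]
top [270.98076923 186.92307692] [38 22 10 17 52] ((42.29999923706055, 29.900001525878906), (5.813776969909668, 18.335756301879883), 26.56505012512207) [-0.43688082  0.8995194 ]
top blue [372.3 158.5] 14
top blue [400.9 164.5] 15
top blue [383.1 182.3] 72
top blue [363.4 202.9] 17
top blue [392.6 208.8] 16
top orange [269.2 158.2] 20
top orange [259. 161.] 1
scene [407.50788644 221.83280757] [  0   9  70  51 634] ((34.57168960571289, 35.623085021972656), (51.0450553894043, 66.24816131591797), 86.34777069091797) [0.99944638 0.03327066]
scene blue [255.4 196.6] 19
scene blue [287.2 207.4] 20
scene blue [262.  215.5] 33
scene blue [253.1 223. ] 45
scene blue [227.9 240.2] 27
scene blue [261.6 252.8] 28
scene orange [393.3 243.2] 29
```

View pics/m0.png

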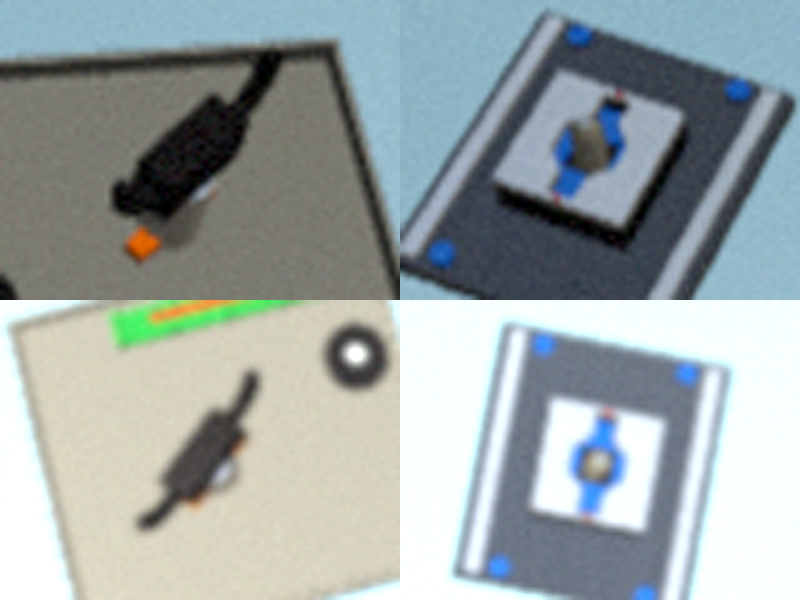

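The tiles show the rest's horns at top (278.6,173.6) and (257.6,202.4), and its orange lug at scene (393,243). The slot's red dots are at top (385.6,172.4) and (381.4,194), with the spigot between them.

```bash
python3 - <<'E'
from h import *
S=cv2.imread('pics/raw_s0.png');T=cv2.imread('pics/raw_t0.png')
hT=[onz('top',p,105) for p in((278.6,173.6),(257.6,202.4))]
hS=[onz('scene',p,105) for p in((420.3,206.3),(389.6,234.5))]
for h in(hT,hS):
    d=h[0]-h[1];print('horns',h[0][:2].round(),h[1][:2].round(),'mid',((h[0]+h[1])/2)[:2].round(1),'len',np.linalg.norm(d).round(),'yaw',np.degrees(np.arctan2(d[1],d[0])))
print('blocktop mid',onz('top',(268.6,189.2),89)[:2])
print('lug tip',onz('scene',(391.5,244),11)[:2])
print('horns tri',tri(('top',(278.6,173.6)),('scene',(420.3,206.3))),tri(('top',(257.6,202.4)),('scene',(389.6,234.5))))
# socket: plate blobs and red dots, cover
r=[onz('top',p,40) for p in((385.6,172.4),(381.4,194.0))]+[onz('scene',p,40) for p in((304+0-0,0),)][:0]
d=r[0]-r[1];print('dots top',((r[0]+r[1])/2)[:2],np.linalg.norm(d),np.degrees(np.arctan2(d[1],d[0])))
r=[onz('scene',p,40) for p in((220+(620-400)/5,190+95/5),(220+(557-400)/5,190+199/5))]
d=r[0]-r[1];print('dots scene',((r[0]+r[1])/2)[:2],np.linalg.norm(d),np.degrees(np.arctan2(d[1],d[0])))
for n,P,z in(('top',[(372.3,158.5),(400.9,164.5),(392.6,208.8),(363.4,202.9)],12),('scene',[(255.4,196.6),(287.2,207.4),(261.6,252.8),(227.9,240.2)],12)):
    w=np.array([onz(n,p,z) for p in P]);print(n,'blobs',w[:,:2].round(),w.mean(0)[:2])
    print([np.degrees(np.arctan2(*(w[a]-w[b])[[1,0]])).round(1) for a,b in((0,3),(1,2),(0,1),(3,2))])
# cover bright quad
for n,I,b,lo in(('top',T,(368,166,400,208),120),('scene',S,(238,200,280,240),80)):
    x0,y0,x1,y1=b;g=I[y0:y1,x0:x1].min(2);k=(g>lo).astype(np.uint8)
    k=cv2.morphologyEx(k,cv2.MORPH_OPEN,np.ones((3,3)))
    c=max(cv2.findContours(k,0,1)[0],key=cv2.contourArea)
    bx=cv2.boxPoints(cv2.minAreaRect(c))+[x0,y0];w=np.array([onz(n,p,40) for p in bx]);print(n,'cover',w[:,:2].round(),w.mean(0)[:2])
    h=cv2.convexHull(c).reshape(-1,2)
print('spigot',onz('top',(383.2,182.8),60)[:2], tri(('top',(383.4,182.5)),('scene',(257,214))))
E
```

```text
horns [594. 163.] [500. 229.] mid [546.9 195.7] len 114.0 yaw -35.07248029357334
horns [507. 239.] [606. 169.] mid [556.5 204. ] len 121.0 yaw 144.98183508485636
blocktop mid [545.14117376 195.96316854]
lug tip [574.2767536  184.74169657]
horns tri (array([580.20080182, 188.01836256, 201.20824601]), np.float64(69.04803649007522)) (array([517.02006992, 213.34417372, -25.85940326]), np.float64(66.31444170654251))
dots top [ 574.10942893 -181.66095967] 74.50679075658651 -11.51448634961877
dots scene [ 583.32302637 -175.43678436] 72.12708660568876 168.2838472784463
top blobs [[ 664. -147.]
 [ 643. -245.]
 [ 491. -215.]
 [ 511. -116.]] [ 577.16382594 -180.82881915]
[np.float64(-11.6), np.float64(-11.3), np.float64(78.3), np.float64(78.7)]
scene blobs [[ 492. -212.]
 [ 512. -114.]
 [ 665. -145.]
 [ 645. -243.]] [ 578.75477064 -178.55342893]
[np.float64(168.4), np.float64(168.4), np.float64(-101.3), np.float64(-101.5)]
top cover [[ 538. -181.]
 [ 612. -197.]
 [ 606. -226.]
 [ 532. -210.]] [ 572.23235401 -203.21516899]
scene cover [[ 619. -175.]
 [ 542. -161.]
 [ 553. -133.]
 [ 630. -148.]] [ 586.09749817 -154.2906636 ]
spigot [ 572.23689752 -178.40762248] (array([ 574.502147  , -179.49797574,   50.88610573]), np.float64(1.230431985351499))
```

```bash
python3 -m handwheel '[-4.4,-3.9,0,0,0,0,0,-4.4,-3.9,0,0,0,0,0,-4.4,-3.9,0,0,0,0,0,-4.4,-3.9,0,0,0,0,0,-4.4,-3.9,0,0,0,0,0,-4.4,-3.9,0,0,0,0,0,-4.4,-3.9,0,0,0,0,0,-4.4,-3.9,0,0,0,0,0,-4.4,-3.9,0,0,0,0,0,-4.4,-3.9,0,0,0,0,0,-4.4,-3.9,0,0,0,0,0,-4.4,-3.9,0,0,0,0,0,-4.4,-3.9,0,0,0,0,0,-4.4,-3.9,0,0,0,0,0]'
python3 -m handwheel '[0,0,0,0,0,-10.5,0,0,0,0,0,0,-10.5,0,0,0,0,0,0,-10.5,0,0,0,0,0,0,-10.5,0,0,0,0,0,0,-10.5,0,0,0,0,0,0,-10.5,0,0,0,0,0,0,-10.5,0,0,0,0,0,0,-10.5,0,0,0,0,0,0,-10.5,0,0,0,0,0,0,-10.5,0,0,0,0,0,0,-10.5,0,0,0,0,0,0,-10.5,0]'
cat >> h.py <<'E'
def togo(x,y,z,yaw):
    s=readout.observe();R=s['ee_rot'];p=s['tcp_pos']
    y0=np.degrees(np.arctan2(R[1,0],R[0,0]))
    c,q=np.cos(np.radians(yaw)),np.sin(np.radians(yaw))
    Rt=np.array([[c,q,0],[q,-c,0],[0,0,-1.]])
    rv=cv2.Rodrigues(R.T@Rt)[0].ravel()
    print('t',s['time'],'p',p.round(1),'yaw',y0.round(2),'tilt',(R[:2,2]*57.3).round(2),'F',s['force'].round(1),'M',s['wrist_torque'].round(2),'w',s['gripper_width'].round(1),'q6',s['qpos'][5].round(2))
    print('shift cm',(R.T@(np.array([x,y,z])-p)/10).round(2),'turn deg',np.degrees(rv).round(2))
E
python3 -c "
from h import *
togo(550,200,180,55)"
```

```text
time: 1.85
tcp_pos: [536.6, 159.0, 244.8]
ee_rot: [[0.302, -0.953, -0.0], [-0.953, -0.302, 0.006], [-0.006, -0.001, -1.0]]
force: [1.7, -1.0, 0.3]
gripper_width: 85.7
time: 3.35
tcp_pos: [533.0, 163.5, 235.9]
ee_rot: [[0.55, 0.835, -0.015], [0.835, -0.55, 0.004], [-0.005, -0.015, -1.0]]
force: [-0.8, 0.2, -0.7]
gripper_width: 85.3Traceback (most recent call last):
  File "<string>", line 3, in <module>
    togo(550,200,180,55)
    ~~~~^^^^^^^^^^^^^^^^
  File "h.py", line 27, in togo
    print('t',s['time'],'p',p.round(1),'yaw',y0.round(2),'tilt',(R[:2,2]*57.3).round(2),'F',s['force'].round(1),'M',s['wrist_torque'].round(2),'w',s['gripper_width'].round(1),'q6',s['qpos'][5].round(2))
                                                                                                                                                   ^^^^^^^^^^^^^^^^^^^^^^^^
AttributeError: 'float' object has no attribute 'round'
```

```bash
sed -i "s/s\['gripper_width'\].round(1)/round(s['gripper_width'],1)/" h.py; python3 -c "
from h import *
togo(550,200,150,55)"
```

```text
t 3.35 p [533.  163.5 235.9] yaw 56.62 tilt [-0.88  0.21] F [-0.8  0.2 -0.7] M [ 0.02  0.04 -0.02] w 85.3 q6 -0.79
shift cm [ 4.03 -0.47  8.58] turn deg [-0.85  0.32  1.61]
```

```bash
python3 -m handwheel '[2,-0.2,4,-0.8,0.3,1.6,0,2,-0.2,4,0,0,0,0,0,0,0,0,0,0,0]'
python3 - <<'E'
from h import *
togo(550,200,70,55)
save('scene','s1.png',(345,150,465,260),5);save('top','t1.png',(228,128,318,218),6)
E
```

```text
time: 3.72
tcp_pos: [551.9, 199.3, 153.9]
ee_rot: [[0.574, 0.819, -0.0], [0.819, -0.574, -0.0], [-0.0, 0.0, -1.0]]
force: [0.2, -0.5, 0.3]
gripper_width: 85.3
t 3.725 p [551.9 199.3 153.9] yaw 55.0 tilt [-0.01 -0.02] F [ 0.2 -0.5  0.3] M [-0.    0.01  0.  ] w 85.3 q6 -0.7
shift cm [-0.05 -0.19  8.39] turn deg [0.   0.02 0.  ]
```

View pics/s1.png

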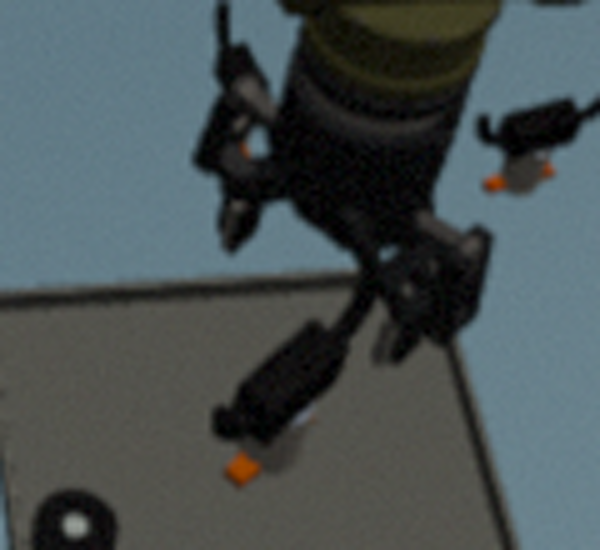

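The fingers straddle the block, with tips at crop (235,245) and (395,360), so I'm descending and closing.

```bash
python3 -m handwheel '[0,-0.1,3,0,0,0,0,0,-0.1,3,0,0,0,0,0,0,2.4,0,0,0,0,0,0,0,0,0,0,0]'
python3 -m handwheel '[0,0,0,0,0,0,255,0,0,0,0,0,0,255,0,0,0,0,0,0,255,0,0,0,0,0,0,255,0,0,0,0,0,0,255,0,0,0,0,0,0,255,0,0,0,0,0,0,255,0,0,0,0,0,0,255]'
python3 - <<'E'
from h import *
togo(550,200,70,55)
E
```

```text
time: 4.32
tcp_pos: [559.0, 199.8, 83.4]
ee_rot: [[0.576, 0.817, 0.023], [0.818, -0.576, 0.005], [0.017, 0.016, -1.0]]
force: [-0.1, 0.1, 0.2]
gripper_width: 85.2
time: 5.32
tcp_pos: [562.4, 200.1, 90.0]
ee_rot: [[0.576, 0.817, 0.032], [0.817, -0.576, 0.007], [0.024, 0.023, -0.999]]
force: [0.6, -0.7, -0.6]
gripper_width: 25.2
t 5.325 p [562.4 200.1  90. ] yaw 54.84 tilt [1.85 0.39] F [ 0.6 -0.7 -0.6] M [-0.02 -0.03  0.01] w 25.2 q6 -0.7
shift cm [-0.78 -1.05  1.96] turn deg [ 1.29 -1.38 -0.17]
```

It has gripped too high because the pose drifted up during the still rows. I'll open and check the drift.

```bash
python3 -m handwheel '[0,0,0,0,0,0,0,0,0,0,0,0,0,0,0,0,0,0,0,0,0,0,0,0,0,0,0,0]'
python3 -m handwheel '[0,0,0,0,0,0,0]'
python3 - <<'E'
from h import *
s=readout.observe();print(s['qvel'].round(3),s['qpos'].round(3))
togo(550,200,70,55)
E
```

```text
time: 5.82
tcp_pos: [562.5, 200.3, 90.1]
ee_rot: [[0.576, 0.817, 0.032], [0.817, -0.576, 0.007], [0.024, 0.022, -0.999]]
force: [-0.9, -0.3, 0.3]
gripper_width: 85.4
time: 5.95
tcp_pos: [562.5, 200.3, 90.1]
ee_rot: [[0.576, 0.817, 0.032], [0.817, -0.576, 0.007], [0.024, 0.022, -0.999]]
force: [-0.3, -1.1, -0.0]
gripper_width: 85.3
[ 0.    -0.001 -0.    -0.    -0.    -0.001] [ 0.253  0.14   1.915 -0.002  1.054 -0.703]
t 5.95 p [562.5 200.3  90.1] yaw 54.84 tilt [1.85 0.4 ] F [-0.3 -1.1 -0. ] M [-0.05  0.    0.05] w 85.3 q6 -0.7
shift cm [-0.79 -1.05  1.97] turn deg [ 1.29 -1.39 -0.17]
```

```bash
python3 -m handwheel '[-0.4,-0.5,0.9,1.3,-1.4,-0.2,0,-0.4,-0.5,0.9,0,0,0,0,0,0,0,0,0,0,0]'
python3 - <<'E'
from h import *
togo(550,200,70,55)
E
```

```text
time: 6.32
tcp_pos: [548.6, 199.4, 70.0]
ee_rot: [[0.573, 0.82, -0.004], [0.82, -0.573, -0.001], [-0.003, -0.003, -1.0]]
force: [-0.4, 0.7, 0.4]
gripper_width: 85.4
t 6.325 p [548.6 199.4  70. ] yaw 55.04 tilt [-0.22 -0.05] F [-0.4  0.7  0.4] M [ 0.02 -0.01  0.02] w 85.4 q6 -0.7
shift cm [ 0.13  0.08 -0.  ] turn deg [-0.16  0.16  0.04]
```

```bash
python3 -m handwheel '[0,0,0,-0.2,0.2,0,0,0,0,0,0,0,0,255,0,0,0,0,0,0,255,0,0,0,0,0,0,255,0,0,0,0,0,0,255,0,0,0,0,0,0,255,0,0,0,0,0,0,255]'
python3 - <<'E'
from h import *
togo(550,200,200,55)
E
python3 -m handwheel '[0,0,-1,0,0,0,255,0,0,-2,0,0,0,255,0,0,-3,0,0,0,255,0,0,-3,0,0,0,255,0,0,-1,0,0,0,255,0,0,0,0,0,0,255,0,0,0,0,0,0,255]'
python3 - <<'E'
from h import *
togo(577,-180,180,78.5)
save('scene','s2.png',(345,130,465,240),5)
E
```

```text
time: 7.2
tcp_pos: [549.3, 199.6, 71.0]
ee_rot: [[0.573, 0.82, 0.003], [0.82, -0.573, 0.001], [0.003, 0.002, -1.0]]
force: [-0.5, -0.1, -0.1]
gripper_width: 29.6
t 7.2 p [549.3 199.6  71. ] yaw 55.04 tilt [0.19 0.04] F [-0.5 -0.1 -0.1] M [ 0.03 -0.02 -0.02] w 29.6 q6 -0.7
shift cm [  0.1    0.06 -12.9 ] turn deg [ 0.13 -0.14  0.04]
time: 8.07
tcp_pos: [548.2, 199.2, 176.8]
ee_rot: [[0.573, 0.82, 0.003], [0.82, -0.573, 0.0], [0.002, 0.002, -1.0]]
force: [-0.7, 0.3, -1.0]
gripper_width: 29.7
t 8.075 p [548.2 199.2 176.8] yaw 55.04 tilt [0.16 0.02] F [-0.7  0.3 -1. ] M [ 0.    0.01 -0.  ] w 29.7 q6 -0.7
shift cm [-29.43  24.09  -0.33] turn deg [  0.14  -0.09 -23.46]
```

View pics/s2.png

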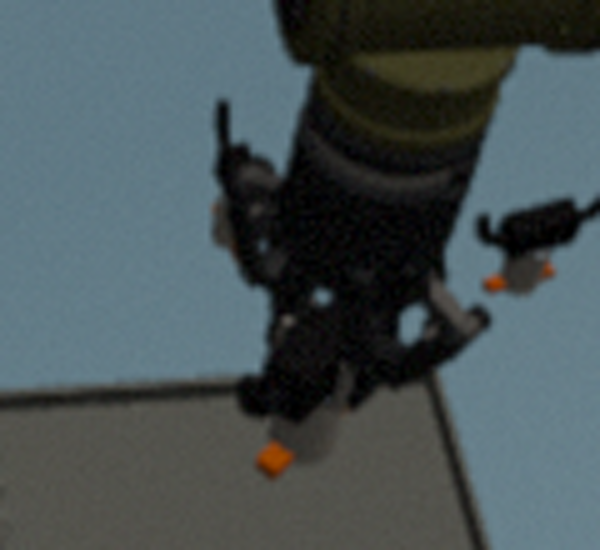

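```bash
python3 - <<'E'
from h import *
I=cv2.imread('pics/raw_s2.png');hsv=cv2.cvtColor(I,cv2.COLOR_BGR2HSV)
q=cv2.inRange(hsv[205:240,385:430],(3,120,60),(18,255,255));c=cv2.findContours(q,0,1)[0]
c=max(c,key=cv2.contourArea);M=cv2.moments(q,True);print('lug px',M['m10']/M['m00']+385,M['m01']/M['m00']+205,cv2.boundingRect(c),M['m00'])
s=readout.observe();p=s['tcp_pos'];R=s['ee_rot']
def W(x,y,z): # rest frame: x -> angle -35, tool x is rest y
    ax=R[:,1];ay=R[:,0]   # tool y = direction yaw-90 => rest +x
    return p+ax*x+ay*y+R[:,2]*-(z-66)
# visible: outer end face + top + side
sil=np.array([W(x,y,z) for x in(18,30) for y in(-6,6) for z in(0,8)])
pp=proj('scene',sil);h=cv2.convexHull(pp.astype(np.float32));m=cv2.moments(h)
print('pred lug hull',pp.min(0),pp.max(0),m['m10']/m['m00'],m['m01']/m['m00'])
for d in((5,0),(0,5)):
    a=proj('scene',[W(24,0,4),W(24+d[0],d[1],4)]);print('px per 5mm',d,a[1]-a[0])
print('horn tips pred',proj('scene',[W(62,0,103),W(-62,0,103)]))
# grey sleeve edges on row 217..221
for v in(214,217,219,221):print(v,I[v,392:416].max(1))
print('sleeve pred',proj('scene',[W(0,0,0),W(0,0,25)]))
E
```

```text
lug px 399.44736842105266 221.28947368421052 (11, 13, 8, 8) 38.0
pred lug hull [394.40859008 216.74407346] [401.83384354 224.31267718] 398.1101356610571 220.52056281148649
px per 5mm (5, 0) [-1.30145949  1.18406434]
px per 5mm (0, 5) [1.58524752 1.22271884]
horn tips pred [[394.19751411 205.78020434]
 [428.0976364  175.924567  ]]
214 [84 82 82 76 72 67 77 55 45 47 39 30 23 35 47 54 54 58 63 65 72 78 81 83]
217 [81 81 84 81 84 82 71 56 46 49 49 51 55 53 53 54 58 58 67 70 76 82 81 83]
219 [ 81  82  81  82  84 100 124 143 132  94  66  52  51  52  55  56  63  64
  70  74  82  85  83  81]
221 [ 82  80  82  83 106 136 153 151 152 152 138  97  60  55  55  58  60  68
  76  82  83  82  82  81]
sleeve pred [[404.01088856 215.81359413]
 [405.73895511 210.04189611]]
```

```bash
python3 -m handwheel '[-2,1.6,0,0,0,0,255,-4.2,3.4,0,0,0,0,255,-4.2,3.4,0,0,0,0,255,-4.2,3.4,0,0,0,0,255,-4.2,3.4,0,0,0,0,255,-4.2,3.4,0,0,0,0,255,-4.2,3.4,0,0,0,0,255,-2,1.7,0,0,0,0,255,0,0,0,0,0,-8,255,0,0,0,0,0,-8,255,0,0,0,0,0,-7.5,255,0,0,0,0,0,0,255,0,0,0,0,0,0,255]'
python3 - <<'E'
from h import *
togo(577,-180,180,78.5)
E
```

```text
time: 9.75
tcp_pos: [567.5, -186.7, 156.5]
ee_rot: [[0.189, 0.982, -0.026], [0.982, -0.189, 0.008], [0.003, -0.027, -1.0]]
force: [1.2, -0.0, -0.6]
gripper_width: 29.4
t 9.75 p [ 567.5 -186.7  156.5] yaw 79.11 tilt [-1.51  0.45] F [ 1.2 -0.  -0.6] M [-0.05  0.01  0.04] w 29.4 q6 -1.79
shift cm [ 0.84  0.74 -2.37] turn deg [-1.57 -0.14  0.61]
```

```bash
python3 -m handwheel '[0.8,0.6,-1.6,-1.6,-0.1,0.6,255,0,0,0,0,0,0,255,0,0,0,0,0,0,255]'
python3 - <<'E'
from h import *
togo(577,-180,150,78.5)
save('scene','s3.png',(215,130,315,240),5);save('top','t3.png',(340,120,430,230),5)
I=cv2.imread('pics/raw_s3.png');J=cv2.imread('pics/raw_t3.png')
a=cv2.resize(I[140:240,215:295],(400,500),interpolation=cv2.INTER_CUBIC);b=cv2.resize(J[140:220,350:414],(400,500),interpolation=cv2.INTER_CUBIC)
cv2.imwrite('pics/m3.png',np.clip(np.hstack([a,b])*2.0,0,255).astype(np.uint8))
E
```

```text
time: 10.12
tcp_pos: [576.1, -179.2, 173.7]
ee_rot: [[0.201, 0.979, 0.003], [0.979, -0.201, 0.0], [0.001, 0.003, -1.0]]
force: [0.4, -0.3, -0.5]
gripper_width: 29.2
t 10.125 p [ 576.1 -179.2  173.7] yaw 78.38 tilt [0.17 0.01] F [ 0.4 -0.3 -0.5] M [0.03 0.06 0.02] w 29.2 q6 -1.76
shift cm [-0.06  0.09  2.37] turn deg [ 0.17 -0.04 -0.12]
```

View pics/m3.png

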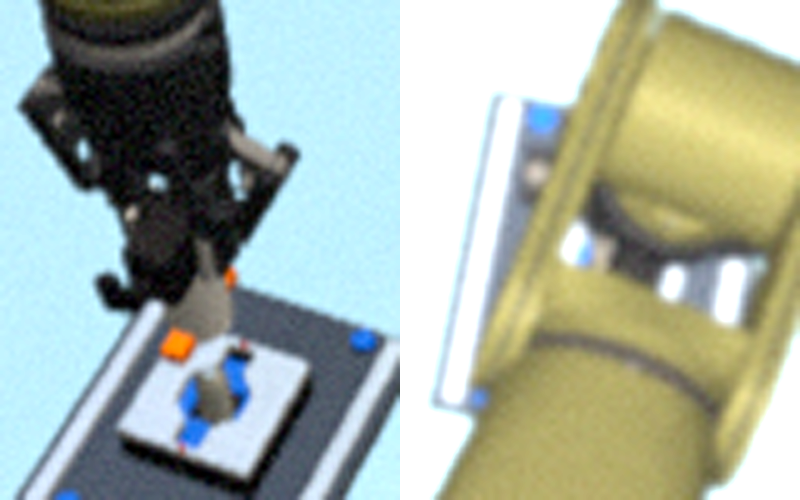

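```bash
python3 - <<'E'
from h import *
for a,b in(((385.6,172.4),(251.4,229.8)),((381.4,194.0),(264,209))): print('dot tri',tri(('top',a),('scene',b)))
for a,b in(((372.3,158.5),(261.6,252.8)),((400.9,164.5),(227.9,240.2)),((392.6,208.8),(255.4,196.6)),((363.4,202.9),(287.2,207.4))): print('blob tri',tri(('top',a),('scene',b)))
I=cv2.imread('pics/raw_s3.png');hsv=cv2.cvtColor(I,cv2.COLOR_BGR2HSV)
q=cv2.inRange(hsv,(3,120,70),(18,255,255))[180:225,235:275];n,l,s,c=cv2.connectedComponentsWithStats(q)
for i in range(1,n):print('lug',s[i]+[235,180,0,0,0],c[i]+[235,180])
st=readout.observe();p=st['tcp_pos'];R=st['ee_rot']
W=lambda x,y,z:p+R[:,1]*x+R[:,0]*y-R[:,2]*(z-66)
for sx in(1,-1):
    pp=proj('scene',[W(sx*x,y,z) for x in(17,30) for y in(-6,6) for z in(0,8)]);m=cv2.moments(cv2.convexHull(pp.astype(np.float32)))
    print('pred',sx,pp.min(0),pp.max(0),m['m10']/m['m00'],m['m01']/m['m00'])
a=proj('scene',[W(0,0,0),W(5,0,0),W(0,5,0),W(0,0,5)]);print((a[1:]-a[0]).round(2))
print('spigot tip pred',proj('scene',[(577,-180,62),(577,-180,40),(577,-180,31)]),proj('top',[(577,-180,62),(577,-180,40)]))
# silhouette of orange scale-up for subpixel
E
```

```text
dot tri (array([ 612.12738531, -188.44046248,   28.26070892]), np.float64(4.1460793661309))
dot tri (array([ 539.03271711, -173.97956756,   25.98442364]), np.float64(3.577034481744896))
blob tri (array([ 663.905158  , -146.90034714,    9.09657728]), np.float64(1.599697152728498))
blob tri (array([ 643.69967821, -245.04987424,    8.52803814]), np.float64(1.2615208054872655))
blob tri (array([ 491.06170488, -213.75208817,    9.877255  ]), np.float64(2.3732384344615944))
blob tri (array([ 510.78329751, -115.25689221,   10.14239981]), np.float64(1.9962071022030823))
lug [260 194   2   4   7] [260.42857143 195.28571429]
lug [247 206   7   6  33] [250.21212121 208.51515152]
pred 1 [245.68949154 204.42128084] [252.83783128 211.67522245] 249.27555483728418 208.04354674928538
pred -1 [254.53566688 190.75661155] [261.41789045 197.7908522 ] 257.98793297131783 194.26919584050003
[[-0.93  1.47]
 [ 1.75  0.61]
 [-0.25 -1.16]]
spigot tip pred [[255.81239764 212.34903972]
 [256.81518236 217.01135753]
 [257.21611649 218.87565751]] [[383.73217186 181.28104783]
 [383.00461223 182.30743149]]
```

The picture shows the rest over the socket, with lugs at crop (178,345) and (230,280) and the spigot tip at (208,370). It agrees with an axis at about (577,-181), so I'm aligning and lowering in steps.

```bash
python3 -m handwheel '[-0.15,0.12,2,0.2,0,-0.1,255,0,0,1.5,0,0,0,255,0,0,0,0,0,0,255,0,0,0,0,0,0,255]'
python3 -c "
from h import *
togo(577,-181,115,78.5)"
```

```text
time: 10.72
tcp_pos: [576.0, -181.0, 134.1]
ee_rot: [[0.2, 0.98, -0.004], [0.98, -0.2, 0.002], [0.001, -0.004, -1.0]]
force: [0.3, 0.1, -1.3]
gripper_width: 29.2
t 10.725 p [ 576.  -181.   134.1] yaw 78.45 tilt [-0.22  0.12] F [ 0.3  0.1 -1.3] M [ 0.03  0.02 -0.05] w 29.2 q6 -1.76
shift cm [0.02 0.1  1.91] turn deg [-0.24 -0.08 -0.05]
```

```bash
python3 -m handwheel '[0,0.1,0.6,-0.2,-0.1,0,255,0,0,0.6,0,0,0,255,0,0,0.6,0,0,0,255,0,0,0,0,0,0,255]'
python3 - <<'E'
from h import *
togo(577,-181,100,78.5)
I=eyes.get_image('scene');cv2.imwrite('pics/raw_s4.png',I[:,:,::-1])
a=cv2.resize(I[180:240,220:300,::-1],(800,600),interpolation=cv2.INTER_CUBIC);cv2.imwrite('pics/s4.png',np.clip(a*2.0,0,255).astype(np.uint8))
E
```

```text
time: 11.22
tcp_pos: [577.4, -181.4, 115.5]
ee_rot: [[0.2, 0.98, 0.001], [0.98, -0.2, -0.001], [-0.001, 0.001, -1.0]]
force: [0.7, 0.6, -1.3]
gripper_width: 29.2
t 11.225 p [ 577.4 -181.4  115.5] yaw 78.45 tilt [ 0.03 -0.05] F [ 0.7  0.6 -1.3] M [-0.01 -0.03 -0.01] w 29.2 q6 -1.76
shift cm [ 0.03 -0.05  1.55] turn deg [ 0.04  0.04 -0.05]
```

View pics/s4.png

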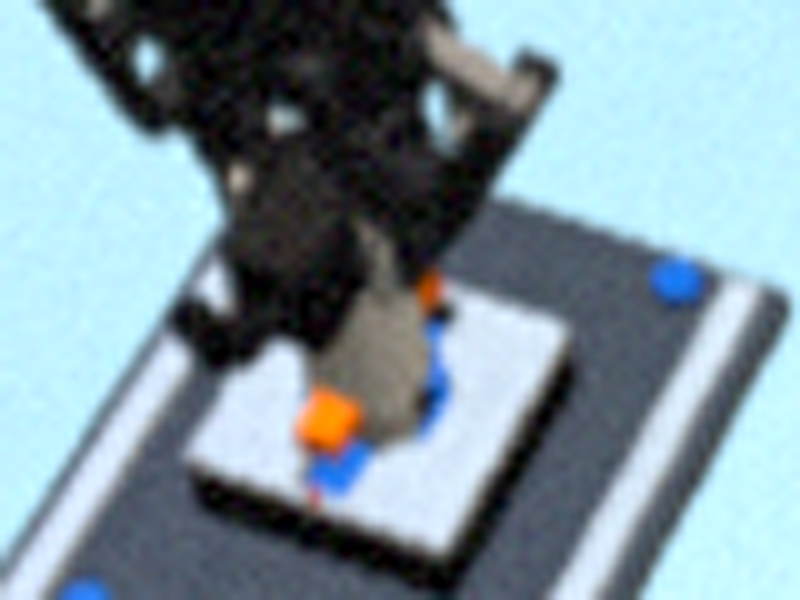

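The sleeve is on the spigot with no side force. The front lug at crop (328,420) is above its slot at (335,470), so I'm continuing down.

```bash
python3 -m handwheel '[0,0,0.5,0,0,0,255,0,0,0.5,0,0,0,255,0,0,0,0,0,0,255]'; python3 -m handwheel '[0,0,0.4,0,0,0,255,0,0,0.3,0,0,0,255,0,0,0,0,0,0,255]'
python3 -c "
from h import *
togo(577,-181,87,78.5)"
```

```text
time: 11.65
tcp_pos: [578.0, -181.6, 105.7]
ee_rot: [[0.2, 0.98, 0.002], [0.98, -0.2, -0.001], [-0.001, 0.002, -1.0]]
force: [-0.3, -1.7, -1.3]
gripper_width: 29.2
time: 12.02
tcp_pos: [578.1, -181.5, 98.3]
ee_rot: [[0.2, 0.98, 0.002], [0.98, -0.2, -0.001], [-0.001, 0.002, -1.0]]
force: [0.5, -0.4, -0.1]
gripper_width: 29.4
t 12.025 p [ 578.1 -181.5   98.3] yaw 78.45 tilt [ 0.12 -0.07] F [ 0.5 -0.4 -0.1] M [ 0.02  0.03 -0.01] w 29.4 q6 -1.76
shift cm [ 0.03 -0.12  1.13] turn deg [ 0.13  0.04 -0.05]
```

```bash
python3 -m handwheel '[0,0,0.4,0,0,0,255,0,0,0.3,0,0,0,255,0,0,0,0,0,0,255]'; python3 -m handwheel '[0,0,0.3,0,0,0,255,0,0,0.2,0,0,0,255,0,0,0.1,0,0,0,255]'
python3 -c "
from h import *
togo(577,-181,87,78.5)"
```

```text
time: 12.4
tcp_pos: [578.8, -181.4, 93.0]
ee_rot: [[0.2, 0.98, 0.003], [0.98, -0.2, -0.001], [-0.0, 0.003, -1.0]]
force: [-2.0, 2.1, 1.7]
gripper_width: 29.1
time: 12.78
tcp_pos: [579.2, -181.4, 91.1]
ee_rot: [[0.2, 0.98, 0.002], [0.98, -0.2, -0.001], [-0.0, 0.003, -1.0]]
force: [-5.5, 2.3, 5.9]
gripper_width: 28.7
t 12.775 p [ 579.2 -181.4   91.1] yaw 78.47 tilt [ 0.14 -0.05] F [-5.5  2.3  5.9] M [0.3 0.9 0. ] w 28.7 q6 -1.76
shift cm [-0.01 -0.23  0.41] turn deg [ 0.15  0.02 -0.03]
```

```bash
python3 -m handwheel '[0.03,-0.2,0.2,0.1,0,0,255,0,0,0.2,0,0,0,255,0,-0.05,0.2,0,0,0,255,0,0,0.2,0,0,0,255]'
python3 -c "
from h import *
togo(577,-181,87,78.5)"
```

```text
time: 13.28
tcp_pos: [579.2, -181.4, 89.9]
ee_rot: [[0.199, 0.98, 0.005], [0.98, -0.199, -0.002], [-0.001, 0.005, -1.0]]
force: [-5.4, 3.4, 11.5]
gripper_width: 29.2
t 13.275 p [ 579.2 -181.4   89.9] yaw 78.51 tilt [ 0.28 -0.14] F [-5.4  3.4 11.5] M [ 0.55  1.19 -0.01] w 29.2 q6 -1.76
shift cm [-0.   -0.23  0.29] turn deg [0.3  0.08 0.01]
```

```bash
python3 -m handwheel '[0,-0.3,0,0.3,0,0,255]';  python3 -m handwheel '[0,-0.2,0,0,0,0,255,0,0,0,0,0,0,255]'
python3 - <<'E'
from h import *
togo(577,-181,87,78.5)
I=eyes.get_image('scene');cv2.imwrite('pics/raw_s5.png',I[:,:,::-1])
a=cv2.resize(I[180:240,220:300,::-1],(800,600),interpolation=cv2.INTER_CUBIC);cv2.imwrite('pics/s5.png',np.clip(a*2.0,0,255).astype(np.uint8))
E
```

```text
time: 13.4
tcp_pos: [577.5, -181.1, 91.3]
ee_rot: [[0.199, 0.98, 0.003], [0.98, -0.199, -0.002], [-0.002, 0.003, -1.0]]
force: [1.0, 1.2, 3.4]
gripper_width: 29.5
time: 13.65
tcp_pos: [577.5, -181.2, 93.1]
ee_rot: [[0.199, 0.98, 0.009], [0.98, -0.199, -0.004], [-0.002, 0.009, -1.0]]
force: [0.4, 1.1, 2.4]
gripper_width: 29.0
t 13.65 p [ 577.5 -181.2   93.1] yaw 78.5 tilt [ 0.5  -0.22] F [0.4 1.1 2.4] M [ 0.21 -0.11 -0.01] w 29.0 q6 -1.76
shift cm [ 0.01 -0.06  0.61] turn deg [ 0.53  0.12 -0.  ]
```

View pics/s5.png

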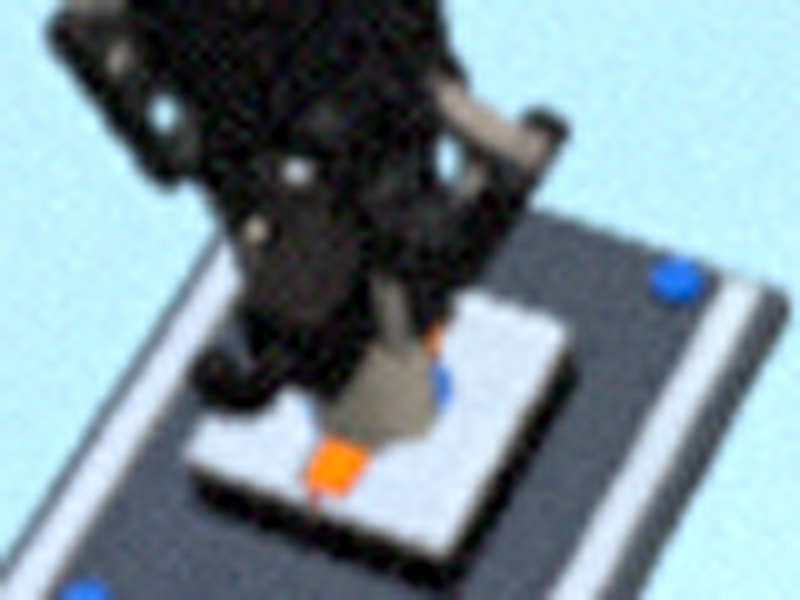

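The front lug at crop (335,465) sits in its slot. Now pressing harder, compensating for the x drift.

```bash
python3 -m handwheel '[0,-0.1,0.5,0.5,0,0,255,0,-0.1,0.4,0.2,0,0,255]'; python3 -m handwheel '[0,-0.1,0.4,0,0,0,255,0,-0.1,0.4,0.2,0,0,255]'
python3 -c "
from h import *
togo(577,-181,85,78.5)"
```

```text
time: 13.95
tcp_pos: [577.8, -181.1, 86.3]
ee_rot: [[0.2, 0.98, 0.001], [0.98, -0.2, -0.002], [-0.002, 0.002, -1.0]]
force: [0.1, 4.9, 17.2]
gripper_width: 29.4
time: 14.2
tcp_pos: [578.9, -181.2, 86.1]
ee_rot: [[0.199, 0.98, 0.002], [0.98, -0.199, -0.002], [-0.002, 0.002, -1.0]]
force: [-7.5, 6.8, 24.5]
gripper_width: 29.3
t 14.2 p [ 578.9 -181.2   86.1] yaw 78.52 tilt [ 0.1  -0.13] F [-7.5  6.8 24.5] M [0.74 1.45 0.04] w 29.3 q6 -1.76
shift cm [-0.02 -0.19  0.11] turn deg [0.12 0.11 0.02]
```

Bottomed at z about 86.2 with Fz 17 to 25 N. Now twisting clockwise (+z of the tool) while pressing.

```bash
python3 -m handwheel '[0,-0.15,0.3,0.1,0,8,255,0,-0.12,0.3,0.1,0,8,255]'
python3 -m handwheel '[0,-0.12,0.3,0.1,0,8,255]'
python3 -c "
from h import *
togo(577,-181,85,-11.5)"
```

```text
time: 14.45
tcp_pos: [578.1, -181.1, 86.2]
ee_rot: [[0.468, 0.884, 0.0], [0.884, -0.468, -0.003], [-0.002, 0.002, -1.0]]
force: [-4.5, 3.6, 15.8]
gripper_width: 29.4
time: 14.58
tcp_pos: [578.2, -181.0, 86.3]
ee_rot: [[0.589, 0.808, 0.001], [0.808, -0.589, -0.003], [-0.002, 0.002, -1.0]]
force: [-1.8, 4.2, 16.4]
gripper_width: 29.3
t 14.575 p [ 578.2 -181.    86.3] yaw 53.89 tilt [ 0.03 -0.17] F [-1.8  4.2 16.4] M [0.4  0.55 0.09] w 29.3 q6 -1.33
shift cm [-0.07 -0.1   0.13] turn deg [1.700e-01 3.000e-02 6.539e+01]
```

Turning well (24.6° so far, moment building). Continuing.

```bash
python3 -m handwheel '[-0.04,-0.1,0.3,0.1,0,8,255,-0.05,-0.1,0.3,0.1,0,8,255]'
python3 -m handwheel '[-0.06,-0.1,0.3,0.1,0,8,255,-0.07,-0.1,0.3,0,0,8,255]'
python3 -c "
from h import *
togo(577,-181,85,-11.5)"
```

```text
time: 14.82
tcp_pos: [578.2, -181.1, 86.2]
ee_rot: [[0.794, 0.608, 0.001], [0.608, -0.794, -0.002], [-0.001, 0.002, -1.0]]
force: [-5.1, 3.3, 17.5]
gripper_width: 29.4
time: 15.08
tcp_pos: [577.6, -181.1, 86.2]
ee_rot: [[0.934, 0.358, 0.001], [0.358, -0.934, -0.003], [-0.0, 0.003, -1.0]]
force: [-3.6, 3.0, 17.4]
gripper_width: 29.5
t 15.075 p [ 577.6 -181.1   86.2] yaw 20.98 tilt [ 0.05 -0.16] F [-3.6  3.  17.4] M [0.5  1.01 0.18] w 29.5 q6 -0.76
shift cm [-0.06 -0.03  0.12] turn deg [ 0.17 -0.04 32.48]
```

```bash
python3 -m handwheel '[-0.09,-0.07,0.3,0.1,0,8,255,-0.1,-0.07,0.3,0.1,0,8,255]'
python3 -m handwheel '[-0.1,-0.05,0.3,0.1,0,7,255]'
python3 -m handwheel '[-0.1,-0.04,0.3,0.1,0,5,255]'
python3 -c "
from h import *
togo(577,-181,85,-11.5)"
```

```text
time: 15.32
tcp_pos: [577.0, -180.7, 86.2]
ee_rot: [[0.997, 0.079, 0.001], [0.079, -0.997, -0.0], [0.001, 0.001, -1.0]]
force: [-4.3, 2.3, 17.4]
gripper_width: 29.3
time: 15.45
tcp_pos: [576.7, -180.6, 86.2]
ee_rot: [[0.999, -0.046, 0.001], [-0.046, -0.999, 0.0], [0.001, -0.001, -1.0]]
force: [-4.5, 2.6, 17.5]
gripper_width: 29.3
time: 15.58
tcp_pos: [576.5, -180.5, 86.2]
ee_rot: [[0.991, -0.135, 0.002], [-0.135, -0.991, 0.002], [0.001, -0.002, -1.0]]
force: [-3.0, 3.2, 17.0]
gripper_width: 29.0
t 15.575 p [ 576.5 -180.5   86.2] yaw -7.76 tilt [0.1 0.1] F [-3.   3.2 17. ] M [0.67 1.04 0.13] w 29.0 q6 -0.26
shift cm [0.06 0.04 0.12] turn deg [-0.11 -0.08  3.74]
```

```bash
for i in 1; do python3 -m handwheel '[-0.05,-0.04,0.3,0,0,4,255]'; python3 -c "
from h import *
togo(577,-181,85,-11.5)"; python3 -m handwheel '[-0.05,-0.04,0.3,0,0,4,255]'; python3 -c "
from h import *
togo(577,-181,85,-11.5)"; done
```

```text
time: 15.7
tcp_pos: [576.5, -180.3, 86.1]
ee_rot: [[0.979, -0.206, 0.001], [-0.206, -0.979, 0.001], [0.001, -0.001, -1.0]]
force: [-4.9, 2.6, 18.3]
gripper_width: 29.3
t 15.7 p [ 576.5 -180.3   86.1] yaw -11.86 tilt [0.07 0.07] F [-4.9  2.6 18.3] M [0.68 1.36 0.19] w 29.3 q6 -0.19
shift cm [0.07 0.06 0.11] turn deg [-0.08 -0.05 -0.36]
time: 15.82
tcp_pos: [576.5, -180.2, 86.2]
ee_rot: [[0.962, -0.274, 0.001], [-0.274, -0.962, 0.0], [0.0, -0.001, -1.0]]
force: [-5.0, 2.9, 18.0]
gripper_width: 29.4
t 15.825 p [ 576.5 -180.2   86.2] yaw -15.88 tilt [0.03 0.02] F [-5.   2.9 18. ] M [0.7  1.32 0.81] w 29.4 q6 -0.12
shift cm [0.07 0.06 0.12] turn deg [-0.03 -0.03 -4.38]
```

The moment jumped from 0.19 to 0.81 N m at about 94° of turn, so the stop is reached. One more push row, then a look while holding.

```bash
python3 -m handwheel '[-0.03,-0.04,0.35,0,0,2.5,255]'; python3 - <<'E'
from h import *
togo(577,-181,85,-11.5)
I=eyes.get_image('scene');cv2.imwrite('pics/raw_s6.png',I[:,:,::-1])
a=cv2.resize(I[180:240,220:300,::-1],(800,600),interpolation=cv2.INTER_CUBIC);cv2.imwrite('pics/s6.png',np.clip(a*2.0,0,255).astype(np.uint8))
togo(577,-181,85,-11.5)
E
```

```text
time: 15.95
tcp_pos: [576.7, -180.1, 86.1]
ee_rot: [[0.95, -0.313, -0.001], [-0.313, -0.95, -0.001], [-0.0, 0.001, -1.0]]
force: [-6.8, 3.5, 22.2]
gripper_width: 29.2
t 15.95 p [ 576.7 -180.1   86.1] yaw -18.25 tilt [-0.04 -0.05] F [-6.8  3.5 22.2] M [0.81 1.65 1.14] w 29.2 q6 -0.07
shift cm [0.05 0.08 0.11] turn deg [ 0.06  0.02 -6.75]
t 16.0 p [ 576.7 -180.1   86.1] yaw -18.28 tilt [-0.05 -0.06] F [-5.5  2.9 20.4] M [0.74 1.55 1.09] w 29.3 q6 -0.07
shift cm [0.05 0.07 0.11] turn deg [ 0.07  0.03 -6.78]
```

View pics/s6.png

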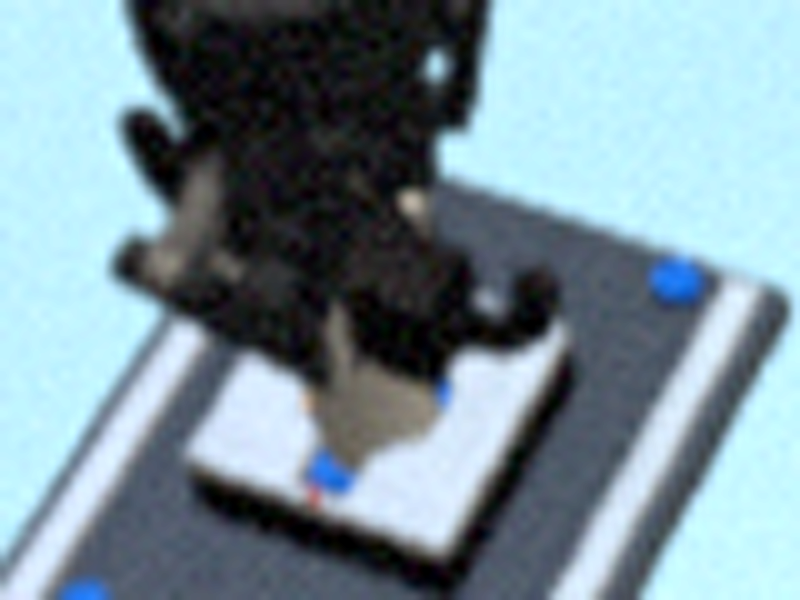

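The lugs are gone from the slots: the front slot at (330,470) shows only blue carrier, and a speck of orange at (308,400) is the lug seen through the gap, a quarter turn round. The press and moment are holding, so I'm handing in.

```bash
python3 -c "
from h import *
print(arm.hand_in()); togo(577,-181,85,-11.5)"
```

```text
the job is handed in; nothing more can be done
None
the job is handed in; nothing more can be done
```

The rest from the tray is on the spigot, pressed to the bottom and turned clockwise to the stop. I handed the job in at about 16 s with the gripper still holding it there.

**Last checks:**
- **Press:** the tool settled at z = 86.1 mm and went no lower as I pushed. The last readings were 20–22 N down, against the 9.5 N spring.
- **Turn:** the tool turned about 97° in all. The moment jumped from 0.19 to 1.1 N m at the end, which I take as the stop.
- **Picture:** the front slot shows only blue carrier. A speck of orange shows a quarter turn round, where a lug should be.

**What did not go cleanly:**
- **Grip height:** the first grasp was too high because the arm drifted after moving. I opened, lowered and gripped again.
- **Grip width:** it read about 29 mm on the 26 mm block, and I did not find out why. It stayed steady and the rest did not visibly slip.
- **Side force:** about 6 N remained at the end.
- **Measuring:** the two cameras disagreed by about 2 mm on the plate, and by more on the slot's red dots.
- **Other tackle:** I did not check it at the end, though no contact was noticed.

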